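# Pack the practical kit tray

### The job

Pack the kit tray for the next class: first put the brass check weight into the yellow bay, and only then the blue beaker into the blue bay, the white jar with the green cap into the green bay and the red rubber bung into the red bay, in any order. Each must end up standing upright, flat on the floor of its bay and let go. The brown jar and the black bung look alike but are not part of the kit: leave them standing where they are.

Things in the scene. Friction and masses are not known exactly. Their poses are not given: they have to be found in the camera images.
- weight_mid (a point): Brass check weight: round body 42 mm in diameter and 46 mm high with a small knob on top (22 mm in diameter), 64 mm high in all, 0.35 to 0.55 kg. Take it by its body. This point: on its axis, half-way up; z is its own axis, up when it stands. Loose, stands upright on the bench at the start, same from all sides. 
- beaker_mid (a point): Blue plastic beaker, open at the top: 45 mm in diameter, 48 mm at its rim, 64 mm high, walls 3 mm, about 60 g, stiff. This point: on its axis, half-way up; z is its own axis, up when it stands. Loose, stands upright on the bench at the start, same from all sides. 
- jar_mid (a point): White jar with a straight round body 42 mm in diameter and 46 mm high, then a narrower green screw cap (29 mm in diameter); 64 mm high in all, about 0.1 kg. This point: on its axis, half-way up; z is its own axis, up when it stands. Loose, stands upright on the bench at the start, same from all sides. 
- bung_mid (a point): Red rubber bung, solid, round, nearly straight: 39 mm in diameter at the foot, 43 mm at the top, 50 mm high, about 60 g. This point: on its axis, half-way up; z is its own axis, up when it stands. Loose, stands upright on the bench at the start, same from all sides. 
- brown_jar_mid (a point): Look-alike, stays where it is: brown jar with a straight round body 42 mm in diameter and 46 mm high, then a narrower green screw cap (29 mm in diameter); 64 mm high in all, about 0.1 kg. This point: on its axis, half-way up; z is its own axis, up when it stands. Loose, stands upright on the bench at the start, same from all sides. 
- black_bung_mid (a point): Look-alike, stays where it is: black rubber bung, solid, round, nearly straight: 39 mm in diameter at the foot, 43 mm at the top, 50 mm high, about 60 g. This point: on its axis, half-way up; z is its own axis, up when it stands. Loose, stands upright on the bench at the start, same from all sides. 
- bay_yellow: Yellow square bay: fixed open box 72 x 72 mm outside, 64 x 64 inside, 12 high, floor 4 thick. Origin: centre of its underside, 4 mm above the table (things stand 4 mm above this origin); x, y along its sides, z up. The four bays stand two by two, 92 mm between centres, in a fixed grey tray 196 mm square with a 14 mm rim and 14 mm wide grips on two sides; colours swap corners.
- bay_blue: Blue square bay: fixed open box 72 x 72 mm outside, 64 x 64 inside, 12 high, floor 4 thick. Origin: centre of its underside, 4 mm above the table (things stand 4 mm above this origin); x, y along its sides, z up. The four bays stand two by two, 92 mm between centres, in a fixed grey tray 196 mm square with a 14 mm rim and 14 mm wide grips on two sides; colours swap corners.
- bay_green: Green square bay: fixed open box 72 x 72 mm outside, 64 x 64 inside, 12 high, floor 4 thick. Origin: centre of its underside, 4 mm above the table (things stand 4 mm above this origin); x, y along its sides, z up. The four bays stand two by two, 92 mm between centres, in a fixed grey tray 196 mm square with a 14 mm rim and 14 mm wide grips on two sides; colours swap corners.
- bay_red: Red square bay: fixed open box 72 x 72 mm outside, 64 x 64 inside, 12 high, floor 4 thick. Origin: centre of its underside, 4 mm above the table (things stand 4 mm above this origin); x, y along its sides, z up. The four bays stand two by two, 92 mm between centres, in a fixed grey tray 196 mm square with a 14 mm rim and 14 mm wide grips on two sides; colours swap corners.

How it is judged:
On the way:
1. the brass weight stands in the yellow bay while none of the other three kit things is in its bay yet (horizontal distance between weight_mid and bay_yellow below 0.021 m and z of weight_mid in the frame of bay_yellow between 0.032 and 0.04 m and angle between weight_mid's own z axis and vertical below 0.12 rad and horizontal distance between beaker_mid and bay_blue above 0.06 m and horizontal distance between jar_mid and bay_green above 0.06 m and horizontal distance between bung_mid and bay_red above 0.06 m), for 0.2 s.
At the end, for the whole second after the job is handed in: Weight in the yellow bay, beaker in the blue, white jar in the green, red bung in the red: each within 21 mm of its bay's centre, on its floor (4 mm), upright (0.12 rad), still and let go. Brown jar and black bung upright (0.12 rad), within 20 mm of where they started (horizontal distance between weight_mid and bay_yellow below 0.021 m and z of weight_mid in the frame of bay_yellow between 0.032 and 0.04 m and angle between each of weight_mid, beaker_mid, jar_mid, bung_mid, brown_jar_mid, black_bung_mid's own z axis and vertical below 0.12 rad and linear speed of each of weight, beaker, jar, bung below 0.02 m/s and horizontal distance between beaker_mid and bay_blue below 0.021 m and z of beaker_mid in the frame of bay_blue between 0.032 and 0.04 m and horizontal distance between jar_mid and bay_green below 0.021 m and z of jar_mid in the frame of bay_green between 0.032 and 0.04 m and horizontal distance between bung_mid and bay_red below 0.021 m and z of bung_mid in the frame of bay_red between 0.025 and 0.033 m and distance of each of brown_jar_mid, black_bung_mid from where it was at the start of the episode below 0.02 m); the robot touches nothing.
It also fails if it takes over 102 s, if anything falls off the work surface, if the arm or the gripper's body presses on something with over 40 N, if the wrist force passes 120 N, or if a joint passes its speed limit or range.

### The arm

A 6-joint arm with a two-finger parallel gripper is mounted at the origin on the work surface. World frame = base frame: x ahead of the robot, y to its left, z up, the work surface at z = 0. Lengths are in m, angles in rad, forces in N, time in s.
With the tool pointing down it reaches from about 0.375 to 0.9 m from the base axis. Payload 3.1 kg.
Tool frame: the origin (TCP) lies midway between the tips of the shut fingers; the grasp point (between the pads) lies env.hold_point_z behind it (env.hold_point_z is the distance from the TCP to the grasp point, in m); z points along the fingers, x is the direction in which the jaws open and shut, and the axes are right-handed (so a half turn about z gives the same grasp; the last joint's range is limited). The gripper opens to 85 mm and grips with 20 to 120 N. Pads are 22 mm wide; open, the fingers measure 114 mm over their backs; the gripper's body (76 mm by 85 mm) begins 54 mm behind the grasp point. The pads swing forward as they close: fully open they stand 13 mm farther back than shut.
Start: joints at [0.924, 0.527, 1.433, -0, 1.181, -0.178], TCP at [0.282, 0.558, 0.231] pointing down, gripper open.
Joint ranges: [-3.08, 3.08], [-0.75, 2.2], [0.22, 2.44], [-1.43, 4.57], [0, 2.65], [-2.85, 2.85]. Speed limits (rad/s): [2.79, 2.79, 3.14, 3.14, 3.14, 3.14].

### API

Orientations are given as a unit quaternion [w, x, y, z].
In Python, from workcell import env gives the robot as it stands. Calls block until the motion is done:
- env.goto(position, orientation): joint-space move of the TCP to a pose.
- env.servo_line(position, attitude=None, max_speed=0.15, stop_force=None): straight line of the TCP; attitude=None keeps the orientation; max_speed is the mean speed in m/s. With stop_force (N) it stops when the force on the tool has changed by that much, and returns True; else False.
- env.set_joints(angles): joint-space move.
- env.set_gripper(opening, grip_force=None): finger opening in m; grip_force is the grip in N (None keeps the last); returns when the fingers have stopped.
- env.sleep(seconds).
- env.solve_ik(position, orientation): joint angles nearest the present ones, or None.
- env.sense(): the state.
- env.snapshot(name): name is "scene" or "top"; returns a dict with "pixels" (400x640x3 uint8, red, green, blue), "mtx" (3x3 intrinsics, pixels), "xyz" and "rotation" of the camera in the world. Camera axes: x right, y up, looking along -z (the intrinsics and any distortion apply to the point x, -y, -z); pixel columns grow to the right and rows downward; lengths in m; the calibration is good to about 2 mm. A picture is of the moment at which its call begins. There is no depth.
A pose or a line that the arm cannot do raises env.IKError and nothing moves.
- env.finish_job(): hands the job in, once; it reports no verdict.
The state is a dict: "clock": time; "qpos": joint angles; "qvel": joint speeds; "joint_torque": joint torques, N m; "eef_pos": TCP position; "orientation": TCP orientation; "ft_force": force on the tool from outside, world axes, zero at the start; "torque": the same for the moment, N m; "grip_width": finger opening in m.
Only numpy, scipy, OpenCV 4.12 (cv2) and the standard library are available. Lean on these libraries where they do the work, as an engineer would, in place of code of your own. Each camera call takes 0.05 s, during which the arm holds its last target.

## Working session

There is one attempt and no reset: what is moved stays moved. The work goes in short steps, each a Python script; the robot and the scene stay as the last script left them, time stands still between calls to the robot, and variables do not carry over. Pictures are saved under pics/ and viewed, and the job is handed in when it is done.

```bash
mkdir -p pics
python3 - <<'E'
from workcell import env
import cv2,numpy as np
np.set_printoptions(precision=4,suppress=True)
for n in ("top","scene"):
    s=env.snapshot(n); cv2.imwrite(f"pics/{n}0.png",s["pixels"][:,:,::-1])
    print(n,s["mtx"],s["xyz"],s["rotation"],[k for k in s])
print(env.sense(),env.hold_point_z)
E
```

```text
top [[475.4564   0.     323.6599]
 [  0.     475.4564 191.3166]
 [  0.       0.       1.    ]] [0.4225 0.007  1.1154] [ 0.7133  0.0523 -0.035  -0.698 ] ['pixels', 'mtx', 'xyz', 'rotation']
scene [[455.2867   0.     309.6699]
 [  0.     455.2867 202.74  ]
 [  0.       0.       1.    ]] [1.2052 0.0681 0.9411] [0.6348 0.2162 0.2332 0.7042] ['pixels', 'mtx', 'xyz', 'rotation']
{'clock': 0.1, 'qpos': array([ 0.9245,  0.5284,  1.4337,  0.    ,  1.1814, -0.1785]), 'qvel': array([ 0.0008, -0.0025, -0.0022,  0.0006,  0.0012, -0.0003]), 'joint_torque': array([ -0.0005, -44.3305, -17.8586,  -0.0002,   0.0039,   0.    ]), 'eef_pos': array([0.2814, 0.5574, 0.2304]), 'orientation': array([ 0.0004,  0.8517,  0.524 , -0.0009]), 'ft_force': array([ 0.0331, -0.6272,  1.1881]), 'torque': array([-0.0094, -0.0249, -0.0066]), 'grip_width': 0.08545963094834608} 0.0187
```

View pics/top0.png

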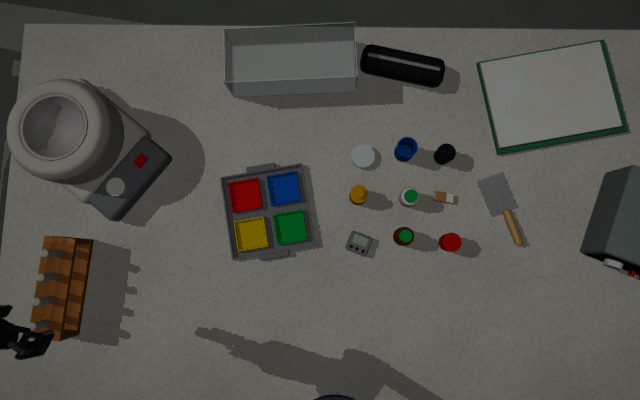

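View pics/scene0.png

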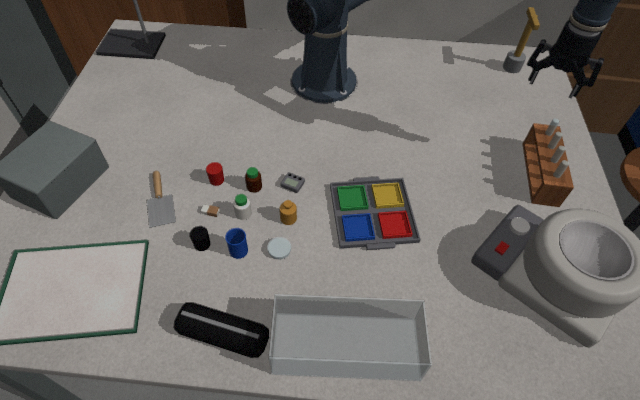

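Run:
```python
import cv2
a=cv2.imread("pics/top0.png")
cv2.imwrite("pics/topA.png",cv2.resize(a[130:265,335:475],None,fx=5,fy=4.4*5/4.4*0+4.4,interpolation=cv2.INTER_CUBIC))
cv2.imwrite("pics/topB.png",cv2.resize(a[155:265,210:325],None,fx=5,fy=5,interpolation=cv2.INTER_CUBIC))
b=cv2.imread("pics/scene0.png")
cv2.imwrite("pics/sceA.png",cv2.resize(b[150:270,180:320],None,fx=5,fy=5,interpolation=cv2.INTER_CUBIC))
```

```text
(no output)
```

View pics/topA.png

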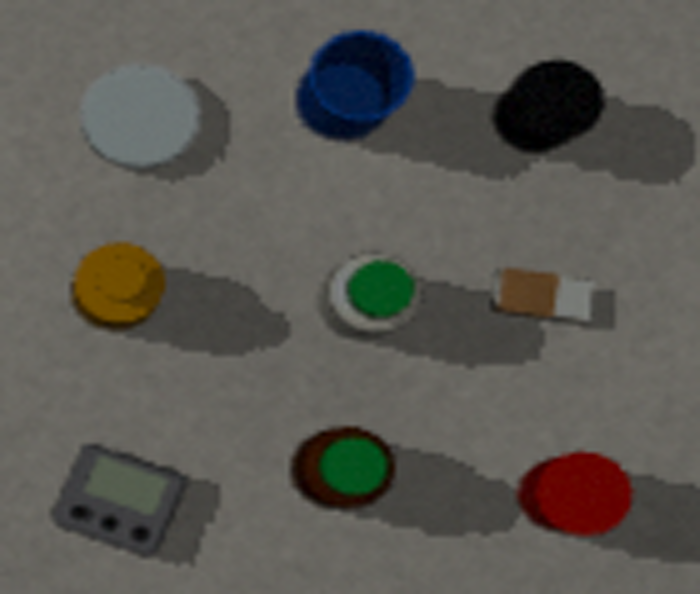

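View pics/topB.png

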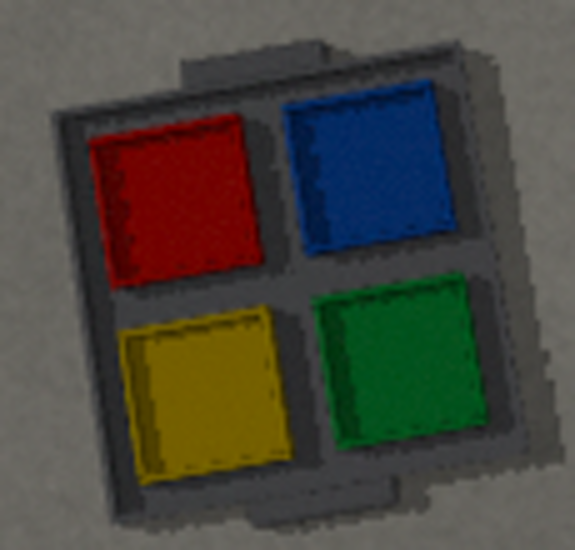

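View pics/sceA.png

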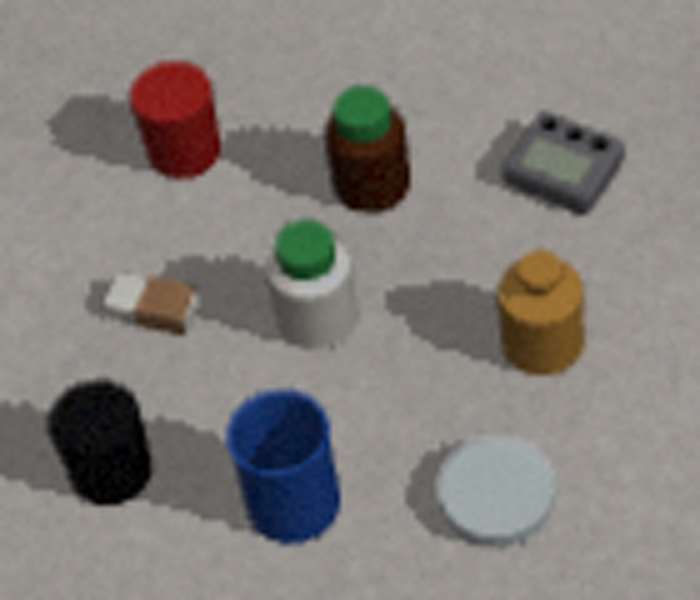

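```bash
cat > h.py <<'E'
import numpy as np
from scipy.spatial.transform import Rotation as R
CAM={"top":([475.4564,323.6599,191.3166],[0.4225,0.007,1.1154],[0.7133,0.0523,-0.035,-0.698]),
"scene":([455.2867,309.6699,202.74],[1.2052,0.0681,0.9411],[0.6348,0.2162,0.2332,0.7042])}
def ray(c,u,v):
    (f,cx,cy),p,q=CAM[c]
    d=R.from_quat([q[1],q[2],q[3],q[0]]).apply([(u-cx)/f,-(v-cy)/f,-1])
    return np.array(p),d
def onz(c,u,v,z):
    p,d=ray(c,u,v); return (p+d*(z-p[2])/d[2])[:2]
def tri(r1,r2):
    A=np.zeros((3,3));b=np.zeros(3)
    for p,d in (r1,r2):
        d=d/np.linalg.norm(d);M=np.eye(3)-np.outer(d,d);A+=M;b+=M@p
    return np.linalg.solve(A,b)
E
python3 - <<'E'
from h import *
np.set_printoptions(precision=4,suppress=True)
A=lambda x,y:(335+x/5-.4,130+y/4.4-.4)
S=lambda x,y:(180+x/5-.4,150+y/5-.4)
for n,t,s,z in [("weight",(125,278),(540,265),.062),("beaker",(360,78),(279,433),.064),("jar",(381,289),(306,242),.064),("bung",(585,493),(172,93),.05),("brown",(354,466),(362,106),.064),("black",(555,101),(96,417),.05)]:
    print(n,onz("top",*A(*t),z),onz("scene",*S(*s),z),tri(ray("top",*A(*t)),ray("scene",*S(*s))))
B=lambda x,y:(210+x/5-.4,155+y/5-.4)
P={n:onz("top",*B(*c),.016) for n,c in dict(red=(176,201),blue=(370,168),yellow=(205,394),green=(400.5,361)).items()}
print(P); c=sum(P.values())/4
d=P["blue"]-P["red"]; e=P["blue"]-P["green"]; print(c,d,np.hypot(*d),e,np.hypot(*e))
# other objects
for n,t,z in [("petri",(140,115),.01),("timer",(118,500),.015),("eraser",(545,295),.015)]: print(n,onz("top",*A(*t),z))
# scene check of bays, from scene pic
from workcell import env
import cv2
b=cv2.imread("pics/scene0.png")
cv2.imwrite("pics/sceB.png",cv2.resize(b[170:255,320:425],None,fx=6,fy=6,interpolation=cv2.INTER_CUBIC))
E
```

```text
weight [ 0.5514 -0.0458] [ 0.5487 -0.0445] [ 0.5509 -0.0449  0.065 ]
beaker [ 0.6561 -0.1497] [ 0.6583 -0.1503] [ 0.6567 -0.1505  0.0614]
jar [ 0.5479 -0.1591] [ 0.5484 -0.1591] [ 0.5479 -0.1592  0.0633]
bung [ 0.4479 -0.2514] [ 0.4491 -0.2505] [ 0.4479 -0.2514  0.0487]
brown [ 0.4587 -0.1474] [ 0.4592 -0.1475] [ 0.4587 -0.1475  0.0635]
black [ 0.6487 -0.2399] [ 0.6499 -0.2402] [ 0.649  -0.2404  0.0486]
{'red': array([0.5468, 0.2197]), 'blue': array([0.5642, 0.1293]), 'yellow': array([0.4572, 0.2023]), 'green': array([0.4745, 0.1122])}
[0.5107 0.1659] [ 0.0174 -0.0904] 0.09201968645845506 [0.0897 0.0172] 0.09134805250106541
petri [ 0.646  -0.0543]
timer [ 0.4403 -0.0466]
eraser [ 0.5521 -0.2425]
```

View pics/sceB.png

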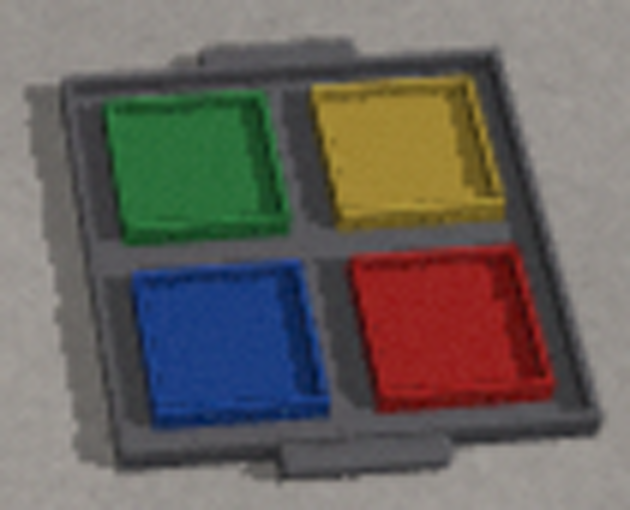

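```bash
cat >> h.py <<'E'
from workcell import env
OBJ=dict(weight=(.551,-.0453),beaker=(.6568,-.1502),jar=(.548,-.1591),bung=(.4481,-.2513))
BAY=dict(red=(.5465,.2197),blue=(.5640,.1293),yellow=(.4572,.2023),green=(.4745,.1122))
def q(deg):
    t=np.radians(deg)/2; return np.array([0,np.cos(t),np.sin(t),0])
def best(pos,deg):
    qs=env.sense()["qpos"]; c=[]
    for a in (deg,deg+180,deg-180):
        j=env.solve_ik(np.array(pos),q(a))
        if j is not None: c.append((np.abs(j-qs).max(),a))
    return min(c)[1]
def st(m):
    s=env.sense(); print(m,round(s["clock"],2),s["eef_pos"].round(4),s["ft_force"].round(2),round(s["grip_width"],4),s["qpos"].round(2))
def pick(xy,deg,z,F,hi=.17):
    p=[*xy,hi]; a=best(p,deg); env.goto(np.array(p),q(a)); st("above")
    env.servo_line(np.array([*xy,z]),q(a),max_speed=.12)
    env.set_gripper(0.0,F); st("grip")
    env.servo_line(np.array([*xy,hi]),q(a),max_speed=.12); st("lift")
def place(xy,deg,z,hi=.17,opening=.062):
    p=[*xy,hi]; a=best(p,deg); env.goto(np.array(p),q(a)); st("above bay")
    env.servo_line(np.array([*xy,z+.02]),q(a),max_speed=.12)
    r=env.servo_line(np.array([*xy,z]),q(a),max_speed=.03,stop_force=8); st(f"down {r}")
    env.set_gripper(opening); st("open")
    env.servo_line(np.array([*xy,hi]),q(a),max_speed=.12); st("up")
def save(n,c="top"):
    import cv2
    cv2.imwrite(f"pics/{n}.png",env.snapshot(c)["pixels"][:,:,::-1])
E
python3 - <<'E'
from h import *
import cv2
st("0")
a=best([.24,.40,.32],0)
for p in ([.24,.40,.32],[.48,0,.28]):
    b=best(p,90); env.goto(np.array(p),q(b)); st("via")
save("a1"); save("a2","scene")
pick(OBJ["weight"],90,.0113,60)
save("a3"); save("a4","scene")
E
python3 -c "
import cv2,numpy as np
a=cv2.imread('pics/a3.png')[100:300,200:480];b=cv2.imread('pics/a4.png')[120:320,140:420]
cv2.imwrite('pics/m1.png',cv2.resize(np.vstack([a,b]),None,fx=1.5,fy=1.5))"
```

```text
0 0.1 [0.2814 0.5574 0.2304] [ 0.03 -0.63  1.19] 0.0855 [ 0.92  0.53  1.43  0.    1.18 -0.18]
via 0.87 [0.2404 0.4006 0.3201] [0.16 0.27 0.59] 0.0854 [ 0.79  0.2   1.69  0.    1.24 -0.78]
via 2.58 [0.4799 0.0009 0.2799] [-0.97  0.94 -0.05] 0.0855 [-0.23  0.27  1.72  0.    1.15 -1.8 ]
above 3.28 [ 0.5505 -0.0446  0.1701] [ 0.89 -0.14 -0.48] 0.0855 [-0.28  0.51  1.68  0.    0.95 -1.85]
grip 5.24 [ 0.5512 -0.0451  0.012 ] [-0.56  1.11  5.49] 0.0405 [-0.28  0.77  1.76  0.    0.61 -1.85]
lift 6.72 [ 0.5503 -0.0452  0.1692] [-0.55 -0.46 -5.16] 0.0406 [-0.28  0.51  1.68 -0.    0.95 -1.85]
```

View pics/m1.png

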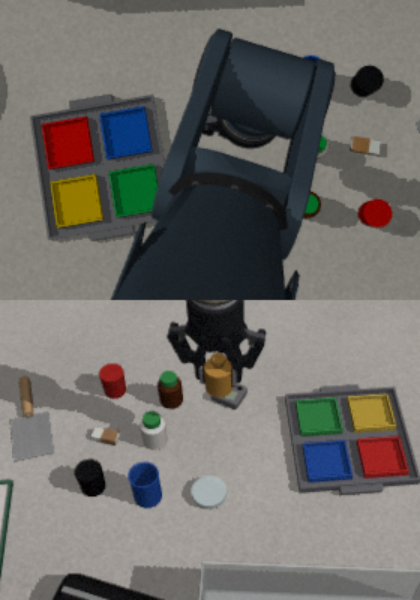

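The weight is held upright at its body; in the scene view it hangs between the fingers at about (357, 255), and nothing else has moved. Placing it now.

```bash
python3 - <<'E'
from h import *
place(BAY["yellow"],101,.018)
env.goto(np.array([.52,-.02,.25]),q(best([.52,-.02,.25],90)))
save("b1"); save("b2","scene"); st("end")
E
python3 -c "
import cv2,numpy as np
a=cv2.imread('pics/b1.png')[100:300,200:480];b=cv2.imread('pics/b2.png')[120:320,160:440]
cv2.imwrite('pics/m2.png',cv2.resize(np.vstack([a,b]),None,fx=1.5,fy=1.5))"
```

```text
above bay 7.85 [0.4584 0.2017 0.1702] [-0.94 -0.21 -4.26] 0.0405 [ 0.19  0.45  1.8  -0.    0.88 -1.57]
down True 9.69 [0.457  0.2023 0.02  ] [-0.43  0.34  4.22] 0.0408 [ 0.19  0.73  1.89  0.    0.52 -1.57]
open 10.03 [0.4561 0.2021 0.0192] [-0.17 -0.24 -0.42] 0.0618 [ 0.19  0.73  1.89  0.    0.52 -1.57]
up 11.44 [0.4567 0.2022 0.1694] [-0.14 -0.75  0.03] 0.0618 [ 0.19  0.45  1.81  0.    0.88 -1.57]
end 12.51 [ 0.5191 -0.0184  0.2491] [0.13 0.38 0.64] 0.0619 [-0.25  0.36  1.67  0.    1.11 -1.82]
```

View pics/m2.png

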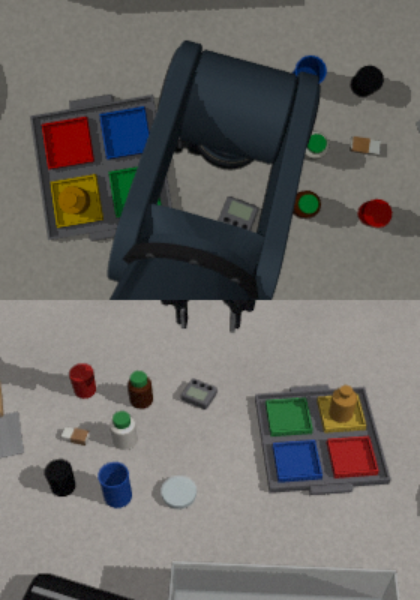

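The top view shows the weight centred in the yellow bay, near (249, 232), and the scene view shows it upright. Next is the white jar.

```bash
python3 - <<'E'
from h import *
env.set_gripper(.085)
pick(OBJ["jar"],90,.0113,35)
save("c0","scene")
place(BAY["green"],101,.0175)
env.goto(np.array([.45,-.02,.3]),q(best([.45,-.02,.3],90)))
save("c1"); save("c2","scene"); st("end")
E
python3 -c "
import cv2,numpy as np
a=cv2.imread('pics/c1.png')[100:300,200:480];b=cv2.imread('pics/c2.png')[120:320,160:440]
cv2.imwrite('pics/m3.png',cv2.resize(np.vstack([a,b]),None,fx=1.5,fy=1.5))"
```

```text
above 13.56 [ 0.5477 -0.1585  0.1701] [0.17 0.66 0.28] 0.0851 [-0.48  0.53  1.63  0.    0.98 -2.05]
grip 15.51 [ 0.5483 -0.1593  0.0119] [-0.91  0.3   5.03] 0.0411 [-0.48  0.78  1.71 -0.    0.64 -2.05]
lift 16.98 [ 0.5475 -0.1588  0.1692] [-0.05 -1.03 -0.36] 0.0408 [-0.48  0.53  1.63 -0.    0.98 -2.05]
above bay 18.12 [0.4757 0.1115 0.1701] [ 0.46  0.3  -1.1 ] 0.0411 [ 0.    0.44  1.83 -0.    0.87 -1.76]
down True 19.96 [0.4743 0.1122 0.0198] [-0.82 -1.1   5.  ] 0.0407 [ 0.    0.72  1.92  0.    0.5  -1.76]
open 20.29 [0.4739 0.1122 0.0193] [-0.29  0.48  0.04] 0.0617 [ 0.    0.72  1.92  0.    0.5  -1.76]
up 21.69 [0.474  0.1122 0.1694] [0.61 0.29 0.  ] 0.0618 [ 0.    0.44  1.84  0.    0.87 -1.76]
end 22.57 [ 0.4492 -0.0188  0.2984] [ 1.03 -0.12 -0.7 ] 0.0617 [-0.29  0.2   1.76  0.    1.18 -1.86]
```

View pics/m3.png

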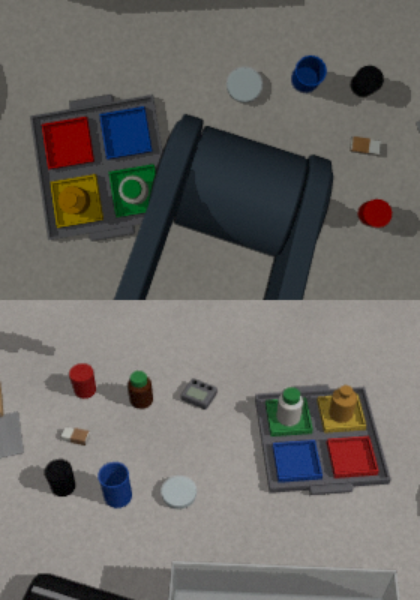

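The jar stands in the green bay and everything else is unchanged. Next is the beaker.

```bash
python3 - <<'E'
from h import *
env.set_gripper(.085)
pick(OBJ["beaker"],0,.0113,25)
save("d0","scene")
place(BAY["blue"],101,.0175)
env.goto(np.array([.40,-.02,.3]),q(best([.40,-.02,.3],90)))
save("d1"); save("d2","scene"); st("end")
E
python3 -c "
import cv2,numpy as np
a=cv2.imread('pics/d1.png')[100:300,200:480];b=cv2.imread('pics/d2.png')[120:320,160:440]
cv2.imwrite('pics/m4.png',cv2.resize(np.vstack([a,b]),None,fx=1.5,fy=1.5))"
```

```text
above 24.25 [ 0.6566 -0.1499  0.1703] [-0.52 -0.16  0.14] 0.0851 [-0.39  0.66  1.36  0.    1.12 -0.39]
grip 26.17 [ 0.6573 -0.1503  0.012 ] [-0.63 -0.53  3.81] 0.0465 [-0.39  0.87  1.43  0.    0.84 -0.39]
lift 27.64 [ 0.6562 -0.15    0.1689] [ 0.26 -0.81 -0.83] 0.0472 [-0.39  0.66  1.36 -0.    1.12 -0.39]
above bay 28.91 [0.5647 0.1288 0.17  ] [-0.02  0.58 -1.32] 0.0469 [ 0.03  0.54  1.61 -0.    0.99 -1.73]
down True 30.74 [0.5638 0.1296 0.0197] [-0.32  1.2   4.46] 0.0466 [ 0.03  0.78  1.69  0.    0.68 -1.73]
open 31.04 [0.563  0.1293 0.019 ] [ 0.03 -0.29  0.18] 0.0621 [ 0.03  0.78  1.69  0.    0.68 -1.73]
up 32.45 [0.5634 0.1292 0.1692] [ 0.38 -0.11  0.02] 0.0617 [ 0.03  0.54  1.61 -0.    0.99 -1.73]
end 33.56 [ 0.4008 -0.0197  0.2994] [ 0.35  0.32 -0.04] 0.0619 [-0.33  0.12  1.86  0.    1.16 -1.9 ]
```

View pics/m4.png

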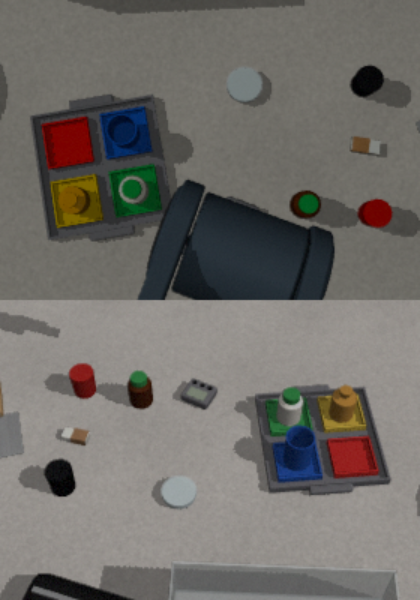

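```bash
python3 - <<'E'
from h import *
env.set_gripper(.085)
pick(OBJ["bung"],0,.0095,30)
save("e0","scene")
place(BAY["red"],101,.0155)
env.goto(np.array([.36,-.15,.33]),q(best([.36,-.15,.33],90)))
save("e1"); save("e2","scene"); st("end")
E
python3 -c "
import cv2,numpy as np
a=cv2.imread('pics/e1.png')[100:300,200:480];b=cv2.imread('pics/e2.png')[120:320,160:440]
cv2.imwrite('pics/m5.png',cv2.resize(np.vstack([a,b]),None,fx=1.5,fy=1.5))
cv2.imwrite('pics/e1z.png',cv2.resize(a[55:165,10:125],None,fx=5,fy=5,interpolation=cv2.INTER_CUBIC))"
```

```text
above 35.0 [ 0.4481 -0.2508  0.1702] [-0.1  -0.46  0.99] 0.0852 [-0.73  0.47  1.77  0.    0.9  -0.73]
grip 36.96 [ 0.4483 -0.2515  0.0099] [ 0.32 -0.47  5.11] 0.0421 [-0.73  0.75  1.86 -0.    0.53 -0.73]
lift 38.44 [ 0.4477 -0.2509  0.1693] [-0.95 -1.   -0.3 ] 0.0413 [-0.73  0.47  1.77  0.    0.9  -0.73]
above bay 40.24 [0.5468 0.2186 0.17  ] [0.18 0.27 0.26] 0.0414 [ 0.19  0.56  1.58 -0.    1.   -1.57]
down True 42.1 [0.5463 0.2197 0.0179] [-0.42  0.25  5.04] 0.0416 [ 0.19  0.79  1.66  0.    0.69 -1.57]
open 42.43 [0.5456 0.2196 0.0171] [0.45 0.43 0.28] 0.0622 [ 0.19  0.79  1.66  0.    0.69 -1.57]
up 43.86 [0.5459 0.2196 0.1692] [-0.67 -0.83 -0.31] 0.0621 [ 0.19  0.56  1.59 -0.    1.   -1.57]
end 45.59 [ 0.3604 -0.1495  0.3297] [-0.27 -1.06  0.86] 0.0617 [-0.68  0.07  1.83  0.    1.24 -2.25]
```

View pics/m5.png

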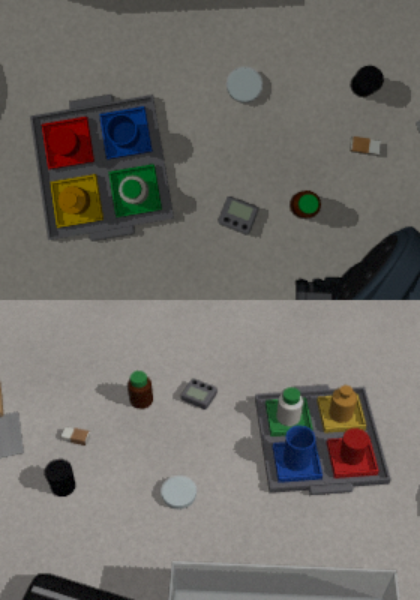

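View pics/e1z.png

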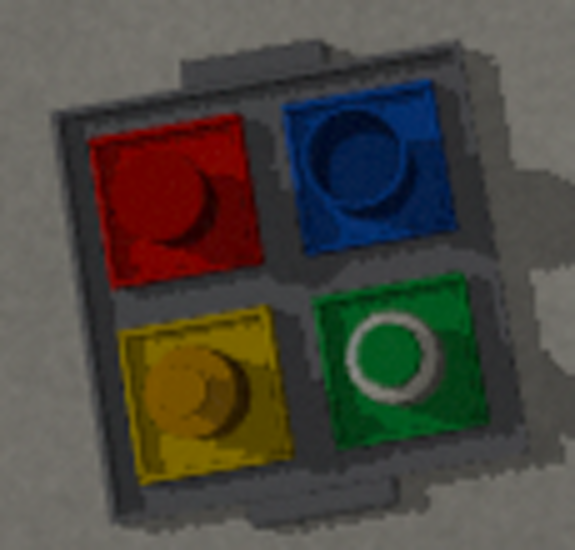

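Run:
```python
from h import *
import cv2
B=lambda x,y:(210+x/5-.4,155+y/5-.4)
for b,c,z in [("blue",(357,159),.072),("red",(162,195),.058),("green",(390,354),.072),("yellow",(195,389),.054)]:
    p=onz("top",*B(*c),z); print(b,((p-BAY[b])*1000).round(1),"mm")
for x,y in (("top0","e1"),("scene0","e2")):
    a=cv2.imread(f"pics/{x}.png").astype(int);e=cv2.imread(f"pics/{y}.png").astype(int)
    for n,(u,v) in dict(black=(445,154),brown=(404,237)).items() if x=="top0" else dict(black=(200,238),brown=(254,180)).items():
        print(x,n,abs(a-e)[v-9:v+9,u-8:u+8].mean().round(2))
env.finish_job()
```

```text
blue [-3.1 -0.3] mm
red [-1.9 -1.7] mm
green [ 0.3 -0.7] mm
yellow [ 1.  -2.2] mm
top0 black 3.7
top0 brown 3.33
scene0 black 5.01
scene0 brown 3.37
the job is handed in; nothing more can be done
```

The kit tray is packed and the job is handed in; no verdict is reported. I put the brass weight into the yellow bay first, then the white jar into green, the beaker into blue and the red bung into red. The robot's clock stood at about 46 s at the last check.

- **Positions:** in the final top picture each thing is within about 3 mm of its bay's centre (limit 21 mm).
- **Standing:** in the scene picture all four look upright, and each lowering stopped on contact at the height I expected for the bay floor. I did not measure tilt.
- **Look-alikes:** the brown jar and black bung look upright and unmoved. The before-and-after picture differences around them were small (3 to 5 grey levels). I judged those to be image noise and changed shadows, and did not re-measure their positions.
- **Robot:** it is clear of everything. None of my checks failed or disagreed.

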